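# Restock the antiseptic row in the pull-out supply tray

### The arm

A 6-joint arm with a two-finger parallel gripper is mounted at the origin on the work surface. World frame = base frame: x ahead of the robot, y to its left, z up, the work surface at z = 0. Lengths are in mm, angles in rad, forces in N, time in s.
With the tool pointing down it reaches from about 350 to 925 mm from the base axis. Payload 6.4 kg.
Tool frame: the origin (TCP) lies between the finger pads; the fingertips stand 22 mm ahead of it and the grasp point (between the pads) lies 3 mm ahead of it; z points along the fingers, y is the line along which they close (so a half turn about z gives the same grasp; the last joint's range is limited). The gripper opens to 85 mm and grips with 20 to 120 N. Pads are 22 mm wide; open, the fingers measure 114 mm over their backs; the gripper's body (76 mm by 85 mm) begins 54 mm behind the grasp point. The pads swing forward as they close: fully open they stand 13 mm farther back than shut.
Start: joints at [1.175, 0.245, 1.558, -0, 1.339, -0.174], TCP at [142.987, 634.089, 253.29] pointing down, gripper open.
Joint ranges: [-3.13, 3.13], [-1.02, 2.26], [0.13, 2.54], [-0.95, 4.09], [0.21, 2.88], [-2.74, 2.74]. Speed limits (rad/s): [2.57, 2.57, 3.14, 3.14, 3.14, 3.14].

### API

Orientations are given as [roll, pitch, yaw] about the fixed x, y, z axes, in that order (R = Rz(yaw) Ry(pitch) Rx(roll)).
In Python, from cell import arm gives the robot as it stands. The module is installed in compiled form; this text tells all that it offers.
- The arm moves only by the shell command python3 -m handwheel 'ROWS' [OPENING] [FORCE]. ROWS is JSON, a list that holds one entry, the list of rows, each a list of 4 numbers: the shift along the tool's x, y, z in cm, then the turn about the tool's z in rad. A call has 1 to 5 rows; each row is the pose to reach, as a shift and turn from the pose commanded when the call began, along the tool's axes at that moment; what a row does not reach only later rows make up. A row lasts 1/8 s, in which the tool goes at most 62.5 mm and 10.7 degrees, less where a joint would pass 70% of its speed; a pose out of reach is approached as far as the arm can. A call with a gripper value outside its range is refused whole. OPENING is the finger opening in cm, from 0 to 8.54, set as the call begins (- or left out, the last holds). The fingers move at their own pace and stop on an object; FORCE is the grip in N (left out, the last holds). Time passes only in rows, so rows that repeat a pose let the fingers close. It gives the time, the measured TCP pose, the force, the opening and the grip force at its end, in the units of the state.
- arm.get_obs(): the state, without advancing time (a new reading comes with each control period).
- arm.grab_frame(name): name is "side" or "top"; returns (picture, depth): 384x512x3 uint8, red, green, blue; 384x512 float32, mm along the optical axis (not along the pixel's ray), 0 where there is no reading.
- arm.camera_info(name): a dict with "K" (3x3 intrinsics, pixels), "dist" ([k1, k2, p1, p2, k3] as OpenCV has them; the pictures are not rectified), "rvec" (rotation vector, rad) and "tvec" (3), from world to camera coordinates, as OpenCV has them. Camera axes: x right, y down, z forward; pixel columns grow to the right and rows downward; lengths in mm; the calibration is good to about 2 mm. A picture is of the moment at which its call begins. camera_info takes no time and is no camera call.
- arm.sign_off(): hands the job in; it is judged then, once.
Trained networks look in the newest picture that a camera, given by its name, has taken for a name from the list of things; names that differ only in an ending like _2 or _b are one class to them, and where a whole thing is asked for, a point or a joint stands for the part that bears it (a point fixed in the world has none). Each returns a list of dicts, best first, with "confidence" (0 to 1); they miss things now and then, are a little off and sometimes report something else, mostly with a low value. They report only what shows in the picture. A call takes as long as a camera call. They do not tell look-alikes from the thing itself.
- arm.look_for(thing, camera): "extent" ([left, top, right, bottom] in pixels, round what is visible of it).
The state is a dict: "clock": time; "joints": joint angles; "qd": joint speeds; "effort": joint torques, N m; "tcp_pos": TCP position; "eef_rot": TCP orientation; "contact_force": force on the tool from outside, world axes, zero at the start; "ft_torque": the same for the moment, N m; "grip_width": finger opening in mm; "gripper_force": force on a finger pad.
Only numpy, scipy, OpenCV 4.12 (cv2) and the standard library are available. Lean on these libraries where they do the work, as an engineer would, in place of code of your own. Each camera call takes 0.05 s, during which the arm holds its last target. There are 200 camera calls.

### The job

Restock the antiseptic bottles in the pulled-out supply tray, oldest first: draw the two bottles already in the row forward so that the first stands close up to the front panel and the second close behind it, and stand the new bottle from the counter behind them in the same row. Push the tray home until its ball catch clicks and it stays fully shut. Keep every bottle upright, leave the tins standing in their own row, and do not disturb the canister.

Things in the scene. Friction and masses are not known exactly. Their poses are not given: they have to be found in the camera images.
- old_1: One of the two older antiseptic bottles already in the row on the tray (which of old_1, old_2 is in front varies). Round white bottle, paper label, 54 mm diameter up to 86 mm height, short shoulder, black cap 36 mm diameter from 97 to 118 mm height. 140 to 260 g; slides easily on the tray (friction about 0.3). Best gripped across the body 65 to 80 mm up. Origin: centre of its underside, z up.
- old_2: The other older antiseptic bottle in the row, identical to old_1.
- new_1: The new antiseptic bottle, identical in shape to old_1; it stands on the counter to the left or right of the supply unit (it is the only bottle there with a narrow black cap). Origin: centre of its underside, z up.
- tin_1: Bystander: low round aluminium tin, 66 mm diameter, 42 mm high, in the other, wider row of the tray. Origin: centre of its underside.
- tin_2: Bystander: second tin, same as tin_1.
- canister: Bystander: white wipes canister on the counter, 80 mm diameter, 152 mm high, grey lid nearly as wide as itself. It stands on the opposite side of the supply unit from the new bottle. Origin: centre of its underside.
- unit_front (a point): Supply unit: a fixed clear-plastic hood on a white base, 176 mm wide, 162 mm high, 262 mm deep, open at its front. The point is on the counter (z = 0) under the middle of the front opening. Its x axis points into the unit (away from the robot, give or take its yaw), y to its left, z up. The tray slides straight out along its -x.
- row_front (a point): Point on the sliding grey tray: on its floor (22 mm above the counter) at the inside face of the front panel, mid-width of the bottles' row. x runs back along the row, into the unit; z up. The row is 190 mm long and 62 mm wide inside, its walls 34 mm high and 4 mm thick. Front panel: 8 mm thick, top edge 44 mm above the floor. The tins' row, 74 mm wide, is beside it on the -y side.
- tray_handle (a point): Middle of the tray's steel bar handle: a round bar about 100 mm long along y, 35 mm in front of the front panel's face, 42 mm above the counter. It moves with the tray. It can be pushed from in front with the fingers pointing down.
- tray (a joint): How far the tray is out, m: 0 shut, 0.225 fully out (a firm stop; its rear wall is then 31 mm in front of the unit). It starts 0.205 to 0.225 and slides with about 1.5 N of friction. The double ball catch at the back meets the tray at about 0.012 and needs 8 to 10 N of push; from about 0.004 the tray snaps to 0 by itself and is held.
Things that resemble listed ones, but are neither listed nor needed, are in the scene too. Leave any purple or red look-alike of the new_1 alone. Leave any blue look-alike of the old_1 alone.

How it is judged (in metres and radians):
At the end, for the whole second after the job is handed in: Tray shut in its catch (out under 4 mm). All three bottles upright (0.1 rad) on the tray floor in their row: the older two in front, one within 15 mm of the front panel, the other within 23 mm of its closest place behind it, the new one behind both, at rest. Tins upright in their row (value of joint tray below 0.004 m and x of any of old_1, old_2 in the frame of row_front below 0.042 m and x of each of old_1, old_2 in the frame of row_front below 0.104 m and x of new_1 in the frame of row_front between 0.125 and 0.17 m and y of old_1 in the frame of row_front between -0.012 and 0.012 m and z of each of old_1, old_2, new_1, tin_1, tin_2 in the frame of row_front below 0.006 m and angle between each of old_1, old_2, new_1, tin_1, tin_2's own z axis and vertical below 0.1 rad and y of old_2 in the frame of row_front between -0.012 and 0.012 m and y of new_1 in the frame of row_front between -0.012 and 0.012 m and linear speed of new_1 below 0.02 m/s); the robot touches nothing.
It fails at once if a bottle is tipped by more than 0.5 rad (angle between any of old_1, old_2, new_1's own z axis and vertical above 0.5 rad).
It fails at once if a tin is tipped or lifted out of its row (angle between any of tin_1, tin_2's own z axis and vertical above 0.4 rad or height (world z) of any of tin_1, tin_2 above 0.05 m).
It fails at once if the canister is moved by more than 30 mm or tipped (distance of canister from where it was at the start of the episode above 0.03 m or angle between canister's own z axis and vertical above 0.3 rad).
It also fails if it takes over 67 s, if anything falls off the work surface, if the arm or the gripper's body presses on something with over 40 N, if the wrist force passes 120 N, or if a joint passes its speed limit or range.

## Working session

There is one attempt and no reset: what is moved stays moved. The work goes in short steps, Python scripts to look and compute and a shell command to move; the robot and the scene stay as the last step left them, time stands still between calls to the robot, and variables do not carry over. Pictures are saved under pics/ and viewed, at most 10 in all, crops included, and the job is handed in when it is done.

```bash
mkdir -p pics
cat > h.py <<'E'
import numpy as np, cv2
from cell import arm
def cam(n):
    c=arm.camera_info(n); R=cv2.Rodrigues(np.array(c["rvec"],float))[0]
    return np.array(c["K"],float),np.array(c["dist"],float),R,np.array(c["tvec"],float).ravel()
def cloud(n,depth):
    K,d,R,t=cam(n); h,w=depth.shape
    u,v=np.meshgrid(np.arange(w),np.arange(h))
    p=cv2.undistortPoints(np.stack([u,v],-1).reshape(-1,1,2).astype(float),K,d).reshape(h,w,2)
    P=np.dstack([p*depth[...,None],depth])
    W=(P-t)@R
    W[depth<=0]=np.nan
    return W
def proj(n,pts):
    K,d,R,t=cam(n)
    return cv2.projectPoints(np.array(pts,float).reshape(-1,3),R,t,K,d)[0].reshape(-1,2)
def grab(n,save=None):
    im,dp=arm.grab_frame(n)
    if save: cv2.imwrite('pics/'+save,im[...,::-1])
    return im,dp,cloud(n,dp)
E
python3 - <<'E'
from h import *
for n in ("top","side"):
    im,dp,W=grab(n,n+"0.png"); np.savez(n+"0.npz",im=im,W=W)
    K,d,R,t=cam(n); print(n,"campos",(-R.T@t).round())
    for th in ["old_1","new_1","tin_1","canister","row_front","tray_handle","tray"]:
        for r in arm.look_for(th,n):
            e=r["extent"]; u,v=int((e[0]+e[2])/2),int((e[1]+e[3])/2)
            print(th,[round(x) for x in e],round(r["confidence"],2),W[min(v,383),min(u,511)].round())
print(arm.get_obs())
E
cd pics; python3 -c "
import cv2,numpy as np
cv2.imwrite('both.png',cv2.resize(np.hstack([cv2.imread('top0.png'),cv2.imread('side0.png')]),(800,300)))"
```

```text
top campos [ 494.  -68. 1217.]
old_1 [207, 187, 232, 211] 0.91 [572.  26. 140.]
old_1 [171, 143, 197, 169] 0.73 [674. 112. 108.]
old_1 [215, 154, 240, 179] 0.57 [645.   8. 139.]
new_1 [370, 193, 405, 218] 0.92 [ 556. -364.  112.]
new_1 [361, 234, 387, 260] 0.73 [ 461. -330.  118.]
new_1 [199, 140, 274, 256] 0.72 [580.  -8.  55.]
new_1 [399, 224, 431, 254] 0.62 [ 479. -428.  109.]
tin_1 [235, 201, 265, 223] 0.65 [543. -40.  64.]
canister [82, 192, 130, 227] 0.89 [546. 281. 152.]
row_front [198, 142, 275, 256] 0.75 [575.  -8.  58.]
tray_handle [199, 143, 274, 257] 0.82 [575.  -8.  58.]
tray [199, 143, 275, 255] 0.68 [575. -11.  58.]
side campos [526. 818. 663.]
old_1 [227, 180, 250, 217] 0.93 [645.  41. 109.]
old_1 [256, 185, 273, 222] 0.86 [574.  55. 106.]
old_1 [207, 211, 230, 257] 0.69 [682. 154.  81.]
new_1 [296, 136, 311, 168] 0.97 [ 459. -314.   70.]
new_1 [293, 123, 306, 154] 0.78 [ 475. -332.  112.]
new_1 [268, 128, 283, 163] 0.61 [ 560. -351.   72.]
tin_1 [245, 185, 256, 204] 0.67 [622. -47.  63.]
tin_1 [269, 192, 288, 208] 0.49 [539. -26.  63.]
canister [247, 245, 289, 318] 0
[... 218 characters left out ...]
577.  56.  67.]
{'clock': 0.8, 'joints': array([ 1.17491392e+00,  2.45054670e-01,  1.55779650e+00,  5.17659280e-05,
        1.33867464e+00, -1.74065629e-01]), 'qd': array([ 0.00038573, -0.00088922, -0.00050453, -0.00114735, -0.00018521,
        0.00069933]), 'effort': array([ 6.84002316e-04, -4.29487109e+01, -3.26405776e+01, -8.42234067e-05,
        7.11347839e-04, -1.07842418e-06]), 'tcp_pos': array([142.97059427, 634.10321126, 253.32115714]), 'eef_rot': array([ 3.14151809e+00, -3.80403380e-05,  2.91976397e+00]), 'contact_force': array([-1.01668953, -0.2042681 , -0.67248538]), 'ft_torque': array([ 0.01233696, -0.00414189,  0.00230667]), 'gripper_force': 0.0, 'grip_width': 85.50156004154687}
```

View pics/top0.png

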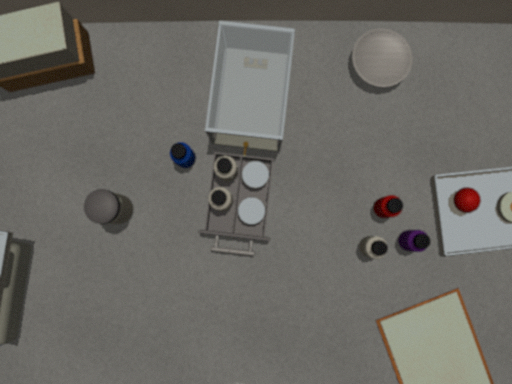

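View pics/side0.png

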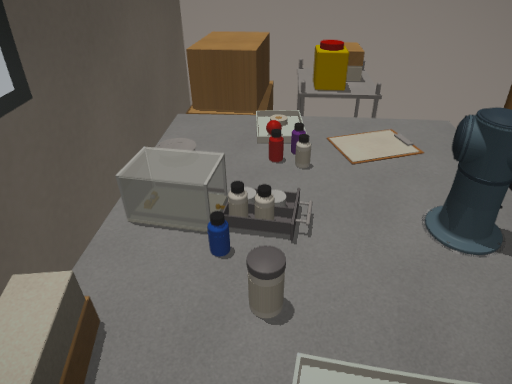

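The top picture shows three candidates for new_1: white at (375,247), red at (389,207) and purple at (414,240). The old row bottles are at (225,166) and (220,199), and their blue look-alike is at (182,154). The canister is at (103,206). I choose the white one at (375,247) and will measure it and check a crop.

Run:
```python
from h import *
z=np.load("top0.npz"); W=z["W"]; im=z["im"]
def circ(u0,v0,zl,zh,r=22):
    S=W[v0-r:v0+r,u0-r:u0+r].reshape(-1,3); m=(S[:,2]>zl)&(S[:,2]<zh); P=S[m]
    c,rad=cv2.minEnclosingCircle(P[:,:2].astype(np.float32))
    return np.round(c,1),round(rad,1),P.mean(0).round(1),len(P)
print("new",circ(378,247,112,125,16)); print("front",circ(220,198,134,147,14)); print("back",circ(225,166,134,147,14))
print("red",circ(393,206,112,125,14)); print("tins",circ(251,211,55,75,18),circ(256,174,55,75,18))
print("can",circ(103,206,140,160,25)); print("blue",circ(180,153,112,125))
S=W[130:262,190:285].reshape(-1,3)
m=np.isfinite(S[:,0])&(S[:,2]>57)&(S[:,2]<75)&(S[:,0]<510)&(S[:,0]>460)
P=S[m]; print("panel",len(P),P.min(0).round(1),P.max(0).round(1),P.mean(0).round(1)); 
r=cv2.minAreaRect(P[:,:2].astype(np.float32)); print(r)
m=np.isfinite(S[:,0])&(S[:,2]>32)&(S[:,2]<56)&(S[:,0]<470)
P=S[m]; r=cv2.minAreaRect(P[:,:2].astype(np.float32)); print("handle",len(P),r)
# left wall
m=np.isfinite(S[:,0])&(S[:,2]>50)&(S[:,2]<62)&(S[:,0]>500)&(S[:,0]<680)
P=S[m]; 
for lo in range(500,690,30):
    Q=P[(P[:,0]>lo)&(P[:,0]<lo+30)]; h,e=np.histogram(Q[:,1],bins=range(-100,80,6)); print(lo,[(int(a),int(b)) for a,b in zip(e,h) if b>2])
# hood top edges
H=W[10:150,195:310].reshape(-1,3); m=(H[:,2]>150)&(H[:,2]<172); r=cv2.minAreaRect(H[m][:,:2].astype(np.float32)); print("hood",r,cv2.boxPoints(r).round())
c=np.hstack([cv2.resize(im[140:265,165:290],(400,400)),cv2.resize(im[180:280,340:440],(400,400))])
cv2.imwrite("pics/crop.png",c[...,::-1])
```

```text
new (array([ 458. , -343.2]), 18.0, array([ 457.9, -343.6,  119.5]), 180)
front (array([573.8,  27.5]), 17.7, array([573.7,  27.2, 141.1]), 190)
back (array([647.7,  15. ]), 17.7, array([647.4,  15. , 141.2]), 189)
red (array([ 556.2, -382.5]), 18.7, array([ 555.8, -382.1,  119.1]), 193)
tins (array([545.7, -44. ]), 59.5, array([546. , -45.9,  64. ]), 662) (array([638. , -52.6]), 58.6, array([638.2, -56. ,  63.8]), 699)
can (array([552.2, 295.8]), 41.0, array([552.4, 293.4, 151.1]), 971)
blue (array([686., 126.]), 18.5, array([685.5, 125. , 118.9]), 185)
panel 263 [474.9 -91.   57. ] [509.   83.6  72.9] [487.7  -5.3  66.5]
((494.0582580566406, -4.257293701171875), (175.4134521484375, 29.363985061645508), 86.36113739013672)
handle 246 ((454.411865234375, -0.40737152099609375), (108.56192016601562, 31.826208114624023), 89.49212646484375)
500 [(-82, 19), (-70, 3), (-4, 21), (62, 24)]
530 [(-88, 15), (-82, 7), (-76, 4), (-70, 3), (-64, 5), (-58, 5), (-28, 3), (-10, 14), (-4, 7), (56, 14), (62, 9)]
560 [(-94, 7), (-88, 15), (-58, 3), (-16, 8), (-10, 16), (56, 10)]
590 [(-94, 17), (-76, 3), (-46, 4), (-16, 22), (50, 21)]
620 [(-100, 17), (-94, 4), (-64, 4), (-58, 4), (-52, 3), (-46, 3), (-22, 7), (-16, 16), (44, 7), (50, 16)]
650 [(-100, 19), (-94, 4), (-88, 5), (-82, 5), (-76, 5), (-70, 8), (-64, 7), (-58, 7), (-52, 5), (-46, 4), (-28, 3), (-22, 19), (44, 20)]
680 []
hood ((842.8385009765625, -45.044960021972656), (176.88900756835938, 265.39215087890625), 83.61065673828125) [[ 701. -118.]
 [ 965. -148.]
 [ 985.   28.]
 [ 721.   58.]]
```

View pics/crop.png

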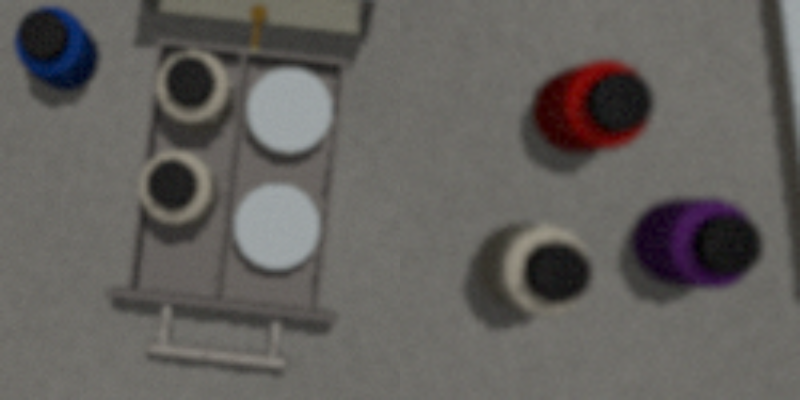

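The crop shows the white black-capped bottle at (375,247) full-frame, clear of the red and purple ones. The tray row holds two white bottles, with two tins beside them. Next I fit the tray frame.

```bash
cat >> h.py <<'E'
YAW=-0.113
A=np.array([[np.cos(YAW),np.sin(YAW)],[-np.sin(YAW),np.cos(YAW)]])  # world xy -> (s,w)
def sw(p): return np.asarray(p)[...,:2]@A.T
def rel(target_xy_z, yaw):
    """cm shift in present tool axes (tool down) and turn to reach target TCP"""
    o=arm.get_obs(); R=cv2.Rodrigues(np.zeros(3))[0]
    y0=o["eef_rot"][2]; d=np.array(target_xy_z)-o["tcp_pos"]
    ex=np.array([np.cos(y0),np.sin(y0)]); ey=np.array([np.sin(y0),-np.cos(y0)])
    t=-(yaw-y0); t=(t+np.pi)%(2*np.pi)-np.pi
    return np.round([d[:2]@ex/10,d[:2]@ey/10,-d[2]/10,t],3)
E
python3 - <<'E'
from h import *
W=np.load("top0.npz")["W"]; S=W[130:262,190:285].reshape(-1,3); S=S[np.isfinite(S[:,0])]
# wall tops direction
for n,(ic,tol) in {"left":(65,9),"mid":(-2,9),"right":(-80,9)}.items():
    m=(S[:,2]>52)&(S[:,2]<60)&(S[:,0]>515)&(S[:,0]<660)&(abs(S[:,1]-(ic-.115*(S[:,0]-515)))<tol)
    P=S[m]; k=np.polyfit(P[:,0],P[:,1],1); print(n,len(P),np.arctan(k[0]).round(4),"w",np.median(sw(P)[:,1]).round(1))
q=sw(S); m=(S[:,2]>62)&(S[:,2]<71)&(q[:,0]>460)&(q[:,0]<515)
k=np.polyfit(S[m][:,1],S[m][:,0],1); print("panel slope",-np.arctan(k[0]),np.percentile(q[m],[2,10,50,90,98],axis=0).round(1).T)
m=(S[:,2]>36)&(S[:,2]<56)&(q[:,0]<462)&(q[:,0]>420); print("handle",m.sum(),np.percentile(q[m],[2,10,50,90,98],axis=0).round(1).T,np.median(S[m][:,2]))
for n,p in dict(f=(573.8,27.5),b=(647.7,15),hoodmid=(711,-30),new=(458,-343.4)).items(): print(n,sw(p).round(1))
print(rel([574,27,200],np.pi+YAW))
V=W.reshape(-1,3); m=(V[:,2]>112)&(V[:,2]<123)&(V[:,0]<540)&(V[:,0]>430)&(V[:,1]<-390)&(V[:,1]>-480); print("purple",np.median(V[m],0))
E
```

```text
left 80 -0.1187 w 122.4
mid 98 -0.1153 w 56.1
right 90 -0.1127 w -21.8
panel slope -0.11341772405839322 [[480.3 481.1 484.3 487.5 488.1]
 [-34.  -19.5  51.  119.3 133.8]]
handle 228 [[439.9 440.9 445.9 452.6 459.7]
 [ -1.7   6.   49.6  94.  101.8]] 47.84025192736551
f [567.  92.]
b [641.9  87.9]
hoodmid [709.8  50.4]
new [ 493.8 -289.6]
[-55.404 -49.739   5.332  -0.109]
purple [ 474.23724721 -443.23705379  119.3621407 ]
```

```bash
sed -i 's/YAW=-0.113/YAW=-0.114/' h.py
python3 -m handwheel '[[[-5,-4,0,0],[-9.5,-8.5,0,0],[-14,-12.5,0,0],[-18.5,-16.5,0,0],[-20,-18,0,0]]]' 8.5 25
python3 -m handwheel '[[[-4.5,-4,0,0],[-9,-8,0,0],[-13.5,-12,0,0],[-18,-16,0,0],[-20,-18,0,0]]]'
python3 -m handwheel '[[[-4,-4,0,0],[-8,-8,0,0],[-12,-11,0,0],[-15.4,-13.7,0,0],[-15.4,-13.7,0,-0.108]]]'
python3 - <<'E'
from h import *
print(rel([573.8,27.5,170],np.pi+YAW)); print(sw([573.8,27.5]),sw([647.7,15]),sw(arm.get_obs()["tcp_pos"]))
W=np.load("top0.npz")["W"]; S=W[130:262,190:285].reshape(-1,3); S=S[np.isfinite(S[:,0])];q=sw(S)
m=(S[:,2]>52)&(S[:,2]<60)&(S[:,0]>515)&(S[:,0]<660)
print([np.median(q[m&(abs(q[:,1]-c)<8)][:,1]) for c in (122,56)])
m=(S[:,2]>62)&(S[:,2]<71)&(q[:,0]>460)&(q[:,0]<515);print(np.percentile(q[m][:,0],[2,98]))
E
```

```text
clock: 1.42
tcp_pos: [300.0, 412.3, 253.5]
eef_rot: [3.141, 0.001, 2.917]
contact_force: [-0.9, 0.8, 0.8]
grip_width: 84.6
gripper_force: 0.0
clock: 2.05
tcp_pos: [455.4, 192.5, 253.7]
eef_rot: [3.141, 0.001, 2.917]
contact_force: [0.1, 0.4, -1.0]
grip_width: 84.9
gripper_force: 0.0
clock: 2.68
tcp_pos: [575.5, 24.9, 253.3]
eef_rot: [-3.141, 0.0, 3.027]
contact_force: [-0.5, -0.4, 0.4]
grip_width: 85.3
gripper_force: 0.0
[ 0.199  0.242  8.331 -0.   ]
[566.94726987  92.59310549] [641.78950296  88.58060673] [568.93882645  90.17180641]
[np.float64(123.00376492029963), np.float64(56.63051608975477)]
[480.29837161 488.05050177]
```

```bash
python3 -m handwheel '[[[0.2,0.1,5,0],[0.2,0.1,10,0],[0.2,0.1,14,0],[0.2,0.1,15.6,0],[0.2,0.1,15.6,0]]]' 8.5 25
python3 -m handwheel '[[[0,0,0,0],[0,0,0,0],[0,0,0,0],[0,0,0,0],[0,0,0,0]]]' 4.5 25
python3 -m handwheel '[[[0,0,0,0],[0,0,0,0],[0,0,0,0],[0,0,0,0],[0.2,0,0,0]]]' 4.5 25
python3 -c "
from h import *
print(sw(arm.get_obs()['tcp_pos']))"
```

```text
clock: 3.3
tcp_pos: [572.0, 28.6, 97.0]
eef_rot: [3.142, -0.001, 3.028]
contact_force: [0.7, -0.4, 0.6]
grip_width: 85.2
gripper_force: 0.0
clock: 3.92
tcp_pos: [573.7, 28.5, 99.5]
eef_rot: [-3.141, 0.004, 3.028]
contact_force: [-0.7, 1.0, 6.4]
grip_width: 52.9
gripper_force: 26.1
clock: 4.55
tcp_pos: [572.3, 28.6, 99.5]
eef_rot: [-3.141, 0.006, 3.028]
contact_force: [2.0, -0.1, 5.2]
grip_width: 53.5
gripper_force: 26.0
[565.30006084  93.50310479]
```

```bash
python3 -m handwheel '[[[0,0,-0.3,0],[0.5,0,-0.3,0],[1.5,-0.1,-0.3,0],[2.5,-0.2,-0.3,0],[3.5,-0.3,-0.3,0]]]'
python3 -m handwheel '[[[0.5,0,0,0],[0.9,0,0,0],[0.9,0,0,0],[0.9,0,0,0],[0.9,0,0,0]]]'
python3 -c "
from h import *
print(sw(arm.get_obs()['tcp_pos']))"
```

```text
clock: 5.18
tcp_pos: [534.0, 29.9, 100.0]
eef_rot: [-3.142, -0.001, 3.028]
contact_force: [-0.0, -0.1, -1.4]
grip_width: 53.3
gripper_force: 26.5
clock: 5.8
tcp_pos: [526.4, 30.8, 100.3]
eef_rot: [3.142, 0.0, 3.028]
contact_force: [-0.1, 0.5, -1.1]
grip_width: 53.2
gripper_force: 26.5
[519.4628836   90.50148161]
```

```bash
python3 -m handwheel '[[[0,0,0,0],[0,0,0,0],[0,0,0,0],[0,0,0,0],[0,0,-1.5,0]]]' 8.5 25
python3 -m handwheel '[[[-1.5,-0.1,0,0],[-5,-0.1,0,0],[-9,-0.1,0,0],[-12.2,-0.1,0,0],[-12.2,-0.1,1.5,0]]]'
python3 -m handwheel '[[[0,0,0,0],[0,0,0,0],[0,0,0,0],[0,0,0,0],[0,0,0,0]]]' 4.5 25
python3 -m handwheel '[[[0,0,0,0],[0,0,0,0],[0,0,0,0],[0,0,-0.3,0],[0,0,-0.3,0]]]'
python3 - <<'E'
from h import *
print(sw(arm.get_obs()['tcp_pos'])); grab("side","s1.png")
import cv2; i=cv2.imread("pics/s1.png")[110:270,190:350]; cv2.imwrite("pics/s1c.png",cv2.resize(i,(560,560)))
E
```

```text
clock: 6.42
tcp_pos: [525.2, 31.0, 114.7]
eef_rot: [3.141, -0.003, 3.028]
contact_force: [-0.4, -0.0, -0.5]
grip_width: 85.1
gripper_force: 0.0
clock: 7.05
tcp_pos: [651.0, 15.2, 101.8]
eef_rot: [-3.141, 0.006, 3.027]
contact_force: [0.6, -0.5, 0.9]
grip_width: 84.9
gripper_force: 0.0
clock: 7.68
tcp_pos: [647.0, 16.1, 100.3]
eef_rot: [-3.142, -0.0, 3.028]
contact_force: [-0.0, -0.3, -3.2]
grip_width: 52.8
gripper_force: 29.1
clock: 8.3
tcp_pos: [647.6, 16.0, 103.8]
eef_rot: [-3.142, 0.001, 3.028]
contact_force: [0.2, -0.6, -2.9]
grip_width: 52.5
gripper_force: 29.1
[641.55395085  89.53036423]
```

View pics/s1c.png

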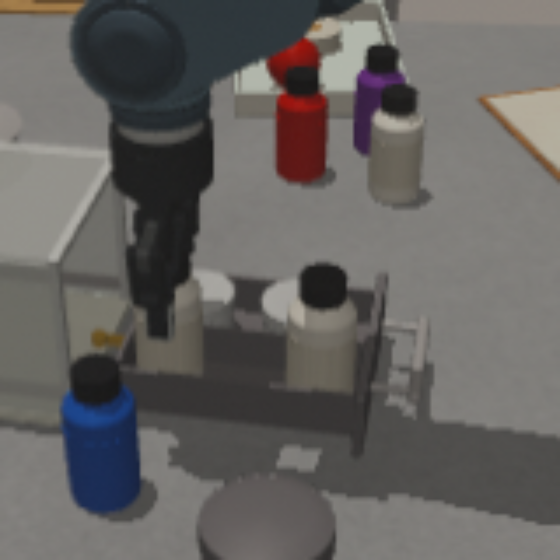

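The front bottle stands close to the panel at crop pixel (322,330), and the gripper holds the back bottle at (165,330). I now draw that one forward.

```bash
python3 -m handwheel '[[[0.7,0,0,0],[2.2,0,0,0],[3.8,0,0,0],[5.2,0,0,0],[6.3,0,0,0]]]'
python3 -m handwheel '[[[0,0,0,0],[0,0,0.2,0],[0,0,0.4,0],[0,0,0.4,0],[0,0,0.4,0]]]'
python3 -m handwheel '[[[0,0,0,0],[0,0,0,0],[0,0,0,0],[0,0,0,0],[0,0,-2,0]]]' 8.5 25
python3 - <<'E'
from h import *
print(sw(arm.get_obs()['tcp_pos'])); print(rel([458,-343.4,230],2.356))
E
```

```text
clock: 8.98
tcp_pos: [583.7, 23.3, 103.3]
eef_rot: [3.142, -0.0, 3.028]
contact_force: [0.2, -0.6, -2.0]
grip_width: 52.8
gripper_force: 29.1
clock: 9.6
tcp_pos: [585.4, 23.0, 99.8]
eef_rot: [-3.141, 0.002, 3.028]
contact_force: [0.3, 0.2, 0.9]
grip_width: 52.7
gripper_force: 29.4
clock: 10.22
tcp_pos: [583.3, 23.4, 118.3]
eef_rot: [3.141, -0.004, 3.028]
contact_force: [-0.1, -0.1, -0.4]
grip_width: 85.2
gripper_force: 0.0
[576.86812125  89.55316781]
[  8.284 -37.861 -11.17    0.672]
```

```bash
python3 -m handwheel '[[[0,0,-4,0],[0,0,-8,0],[1.5,-5,-11,0],[3,-11,-11,0],[4,-17,-11,0]]]'
python3 -m handwheel '[[[1,-6,0,0],[2.5,-12,0,0],[4.1,-18,0,0],[4.1,-20.5,0,0],[4.1,-20.5,0,0]]]'
python3 -m handwheel '[[[0,0,0,0.17],[0,0,0,0.34],[0,0,0,0.51],[0,0,0,0.67],[0,0,0,0.67]]]'
python3 - <<'E'
from h import *
print(rel([458,-343.4,76],2.356)); grab("top","t1.png")
i,d,W=grab("top"); V=W.reshape(-1,3); print(len(V))
for z0,b in ((119,(420,600,-480,-300)),(141,(500,660,0,60))):
    m=(abs(V[:,2]-z0)<5)&(V[:,0]>b[0])&(V[:,0]<b[1])&(V[:,1]>b[2])&(V[:,1]<b[3]); P=V[m]
    lab=np.zeros(len(P),int)
    from scipy.cluster.hierarchy import fcluster,linkage
    l=fcluster(linkage(P),8,'distance')
    for k in set(l):
        if (l==k).sum()>60: c,r=cv2.minEnclosingCircle(P[l==k][:,:2].astype(np.float32)); print(z0,np.round(c,1),round(r,1),sw(c).round(1))
E
```

```text
clock: 10.85
tcp_pos: [525.4, -142.7, 231.8]
eef_rot: [-3.14, 0.003, 3.029]
contact_force: [1.0, 0.5, -0.9]
grip_width: 85.1
gripper_force: 0.0
clock: 11.48
tcp_pos: [461.6, -341.5, 230.4]
eef_rot: [-3.141, 0.001, 3.026]
contact_force: [0.8, 0.5, 1.0]
grip_width: 84.8
gripper_force: 0.0
clock: 12.1
tcp_pos: [462.5, -338.6, 229.7]
eef_rot: [3.141, 0.0, 2.362]
contact_force: [0.1, 0.4, -0.6]
grip_width: 85.0
gripper_force: 0.0
[-1.9000e-02 -6.5400e-01  1.5368e+01  6.0000e-03]
196608
119 [ 460.  -336.4] 13.9 [ 495.2 -281.9]
119 [ 555.8 -383.1] 18.4 [ 595.8 -317.4]
141 [586.1  21.7] 17.6 [579.8  88.2]
141 [526.7  29.1] 17.6 [520.   88.8]
```

```bash
python3 -m handwheel '[[[0,-0.6,0,0],[0,-0.6,5,0],[0,-0.6,10,0],[0,-0.6,13.5,0],[0,-0.6,15.2,0]]]'
python3 -m handwheel '[[[0,0,0,0],[0,0,0,0],[0,0,0,0],[0,0,0,0],[0,0,0,0]]]' 4.5 30
python3 -m handwheel '[[[0,0,0,0],[0,0,-1,0],[0,0,-4,0],[0,0,-8,0],[0,0,-12,0]]]'
python3 -m handwheel '[[[0,0,-2,0],[0,0,-2,-0.17],[0,0,-2,-0.34],[0,0,-2,-0.51],[0,0,-2,-0.672]]]'
python3 - <<'E'
from h import *
p=np.array([640,89.8])@A; print(p,rel([*p,216],np.pi+YAW)); print(arm.get_obs()['tcp_pos'])
E
```

```text
clock: 12.82
tcp_pos: [456.3, -343.7, 75.1]
eef_rot: [3.141, -0.003, 2.358]
contact_force: [1.4, 0.5, 0.8]
grip_width: 85.2
gripper_force: 0.0
clock: 13.45
tcp_pos: [458.4, -345.6, 79.2]
eef_rot: [-3.141, 0.004, 2.358]
contact_force: [0.9, 0.0, 6.3]
grip_width: 52.9
gripper_force: 32.2
clock: 14.08
tcp_pos: [456.9, -343.9, 198.2]
eef_rot: [3.142, -0.001, 2.358]
contact_force: [1.0, -0.6, -1.9]
grip_width: 52.9
gripper_force: 32.1
clock: 14.7
tcp_pos: [456.8, -343.8, 216.0]
eef_rot: [3.14, -0.002, 3.035]
contact_force: [1.2, -0.2, -1.0]
grip_width: 52.6
gripper_force: 32.1
[646.06082257  16.41503998] [-1.4992e+01  3.7832e+01  4.0000e-03  8.0000e-03]
[ 456.79183756 -343.83599866  216.03960333]
```

```bash
python3 -m handwheel '[[[-1.5,2,-1,0],[-4,7,-2,0],[-6.5,13,-2,0],[-9,19,-2,0],[-12,24,-2,0]]]'
python3 -m handwheel '[[[-2.5,5,0,0],[-3,10,0,0],[-3,13,0,0],[-3,13.8,0,0],[-3,13.8,0,0]]]'
python3 - <<'E'
from h import *
p=np.array([640,89.8])@A; print(rel([*p,101],np.pi+YAW)); print(arm.get_obs()['tcp_pos'])
E
```

```text
clock: 15.32
tcp_pos: [602.9, -117.8, 236.2]
eef_rot: [3.141, -0.002, 3.03]
contact_force: [-0.6, -0.3, -0.7]
grip_width: 52.7
gripper_force: 32.1
clock: 15.95
tcp_pos: [647.7, 13.7, 236.5]
eef_rot: [-3.141, -0.001, 3.03]
contact_force: [0.5, 0.1, -1.1]
grip_width: 52.8
gripper_force: 32.1
[1.9400e-01 2.5200e-01 1.3549e+01 3.0000e-03]
[647.71303095  13.69798086 236.4850563 ]
```

```bash
python3 -m handwheel '[[[0.2,0.25,0,0],[0.2,0.25,2,0],[0.2,0.25,4,0],[0.2,0.25,5,0],[0.2,0.25,5,0]]]'
python3 - <<'E'
from h import *
p=np.array([640,89.8])@A; print(rel([*p,101],np.pi+YAW)); print(arm.get_obs()['tcp_pos'])
grab("side","s2.png")
i=cv2.imread("pics/s2.png")[110:270,190:350]; cv2.imwrite("pics/s2c.png",cv2.resize(i,(560,560)))
E
```

```text
clock: 16.58
tcp_pos: [645.6, 16.5, 185.4]
eef_rot: [3.142, -0.003, 3.03]
contact_force: [-0.5, -0.2, -1.9]
grip_width: 53.1
gripper_force: 32.1
[-4.500e-02 -4.000e-03  8.438e+00  2.000e-03]
[645.61811014  16.50731324 185.38137806]
```

View pics/s2c.png

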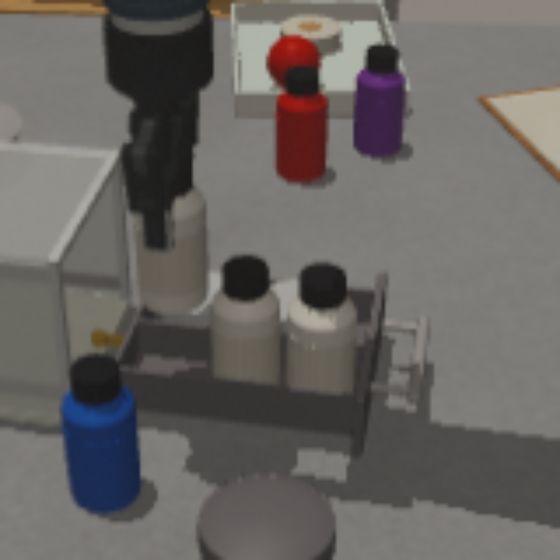

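Two bottles stand close up at crop pixels (247,320) and (322,330). The new one hangs upright above the row at (172,250), slightly forward in the fingers, so I lower it 3 mm farther back.

```bash
python3 -m handwheel '[[[-0.3,0,1,0],[-0.3,0,3.5,0],[-0.3,0,6,0],[-0.3,0,7.4,0],[-0.3,0,7.8,0]]]'
python3 -m handwheel '[[[0,0,0.2,0],[0,0,0.4,0],[0,0,0.4,0],[0,0,0.4,0],[0,0,0.4,0]]]'
```

```text
clock: 17.25
tcp_pos: [649.2, 16.2, 108.5]
eef_rot: [3.142, -0.001, 3.03]
contact_force: [0.2, -0.3, -1.8]
grip_width: 52.9
gripper_force: 32.1
clock: 17.88
tcp_pos: [649.6, 16.2, 105.5]
eef_rot: [-3.142, 0.0, 3.03]
contact_force: [-0.7, -0.3, -1.4]
grip_width: 53.3
gripper_force: 32.1
```

```bash
python3 -m handwheel '[[[0,0,0.1,0],[0,0,0.2,0],[0,0,0.3,0],[0,0,0.4,0],[0,0,0.4,0]]]'
```

```text
clock: 18.5
tcp_pos: [649.5, 16.2, 101.3]
eef_rot: [3.142, 0.0, 3.03]
contact_force: [-0.6, 0.3, -1.4]
grip_width: 53.2
gripper_force: 32.1
```

```bash
python3 -m handwheel '[[[0,0,0.05,0],[0,0,0.1,0],[0,0,0.15,0],[0,0,0.2,0],[0,0,0.2,0]]]'
python3 -m handwheel '[[[0,0,0,0],[0,0,0.05,0],[0,0,0.1,0],[0,0,0.1,0],[0,0,0.1,0]]]'
```

```text
clock: 19.12
tcp_pos: [650.6, 16.1, 101.1]
eef_rot: [-3.141, 0.003, 3.03]
contact_force: [-1.2, 0.8, 6.9]
grip_width: 53.0
gripper_force: 32.8
clock: 19.75
tcp_pos: [651.3, 16.0, 101.1]
eef_rot: [-3.141, 0.005, 3.03]
contact_force: [-1.1, 1.2, 9.6]
grip_width: 52.8
gripper_force: 33.0
```

Touchdown. I release, rise and check the bottles.

```bash
python3 -m handwheel '[[[0,0,-0.2,0],[0,0,-0.2,0],[0,0,-0.2,0],[0,0,-0.2,0],[0,0,-0.2,0]]]' 8.5
python3 -m handwheel '[[[0,0,-3,0],[0,0,-7,0],[0,0,-12,0],[3,0,-14,0],[9,0,-14,0]]]'
python3 -m handwheel '[[[6,0,0,0],[12,0,0,0],[18,0,0,0],[20,-4,0,0],[20,-4,0,0]]]' 0
python3 - <<'E'
from h import *
i,d,W=grab("top","t2.png"); V=W.reshape(-1,3)
from scipy.cluster.hierarchy import fcluster,linkage
m=(abs(V[:,2]-141)<5)&(V[:,0]>490)&(V[:,0]<690)&(abs(V[:,1]-30)<40); P=V[m]; l=fcluster(linkage(P),8,'distance')
for k in set(l):
    if (l==k).sum()>60: c,r=cv2.minEnclosingCircle(P[l==k][:,:2].astype(np.float32)); print(np.round(c,1),round(r,1),sw(c).round(1))
q=sw(V); m=(V[:,2]>62)&(V[:,2]<71)&(q[:,0]>460)&(q[:,0]<515)&(q[:,1]>-40)&(q[:,1]<140);print("panel",m.sum(),np.percentile(q[m][:,0],[2,98]))
o=arm.get_obs(); print(o['tcp_pos'],sw(o['tcp_pos']))
grab("side","s3.png"); i=cv2.imread("pics/s3.png")[110:270,190:350]; cv2.imwrite("pics/s3c.png",cv2.resize(i,(560,560)))
E
```

```text
clock: 20.38
tcp_pos: [649.3, 16.2, 100.1]
eef_rot: [-3.142, -0.0, 3.03]
contact_force: [0.1, 0.3, 0.3]
grip_width: 85.1
gripper_force: 0.0
clock: 21.0
tcp_pos: [561.3, 25.7, 243.4]
eef_rot: [-3.141, 0.006, 3.029]
contact_force: [-0.1, 0.8, 0.3]
grip_width: 84.9
gripper_force: 0.0
clock: 21.62
tcp_pos: [355.9, 7.8, 240.4]
eef_rot: [-3.141, 0.002, 3.026]
contact_force: [0.4, -0.9, 0.7]
grip_width: 0.1
gripper_force: 0.0
[648.1  15.5] 17.7 [642.2  89.1]
[587.6  21.3] 17.9 [581.4  88. ]
[528.3  28.9] 17.8 [521.6  88.8]
panel 229 [481.10406879 497.95873535]
[356.61903865   8.32289315 240.62915657] [353.35748067  48.83543934]
```

View pics/s3c.png

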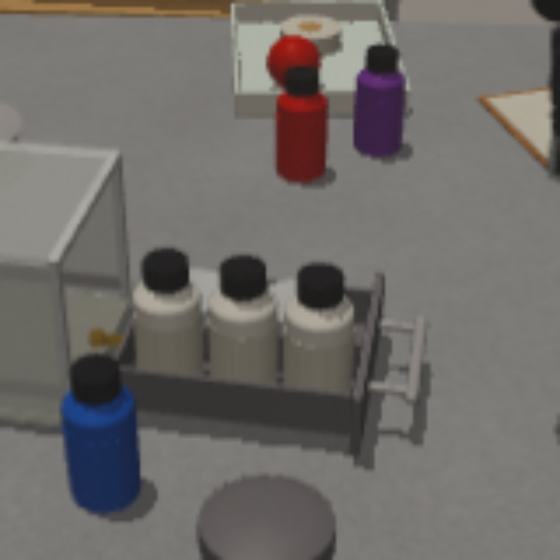

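All three bottles stand upright in the row with caps at crop pixels (165,265), (243,272) and (320,280), about 32, 92 and 153 mm behind the panel. Now the handle.

```bash
python3 -m handwheel '[[[-4.5,0.1,0,0],[-4.5,0.1,5,0],[-4.5,0.1,10,0],[-4.5,0.1,15,0],[-4.5,0.1,19.5,0]]]' 0
python3 -m handwheel '[[[0,0,0,0],[-0.6,0,0,0],[-1.4,0,0,0],[-2.2,0,0,0],[-3,0,0,0]]]'
python3 -c "
from h import *
print(sw(arm.get_obs()['tcp_pos']))"
```

```text
clock: 22.35
tcp_pos: [402.0, 5.6, 43.4]
eef_rot: [3.141, -0.001, 3.031]
contact_force: [-0.5, -0.8, -0.2]
grip_width: -0.2
gripper_force: 0.0
clock: 22.98
tcp_pos: [432.8, 1.2, 46.2]
eef_rot: [-3.141, 0.002, 3.03]
contact_force: [0.5, 0.4, 0.6]
grip_width: 0.5
gripper_force: 0.0
[429.82331237  50.40266712]
```

```bash
python3 -m handwheel '[[[-0.4,0,0,0],[-0.9,0,0,0],[-1.5,0,0,0],[-2.2,0,0,0],[-3,0,0,0]]]'
python3 -m handwheel '[[[-0.8,0,0,0],[-1.6,0,0,0],[-2.4,0,0,0],[-3.2,0,0,0],[-4,0,0,0]]]'
python3 -m handwheel '[[[-0.9,0,0,0],[-1.8,0,0,0],[-2.7,0,0,0],[-3.6,0,0,0],[-4.5,0,0,0]]]'
python3 -m handwheel '[[[-0.9,0,0,0],[-1.8,0,0,0],[-2.7,0,0,0],[-3.6,0,0,0],[-4.5,0,0,0]]]'
python3 - <<'E'
from h import *
print(sw(arm.get_obs()['tcp_pos']))
i,d,W=grab("top","t3.png"); V=W.reshape(-1,3)
q=sw(V); m=(V[:,2]>62)&(V[:,2]<70)&(q[:,0]>580)&(q[:,0]<705)&(q[:,1]>-45)&(q[:,1]<140);print("panel",m.sum(),np.percentile(q[m][:,0],[2,10,50]))
grab("side","s4.png"); i=cv2.imread("pics/s4.png")[110:270,120:350]; cv2.imwrite("pics/s4c.png",cv2.resize(i,(720,500)))
E
```

```text
clock: 23.6
tcp_pos: [461.5, -2.0, 45.2]
eef_rot: [-3.142, -0.0, 3.03]
contact_force: [-1.6, -0.9, 1.3]
grip_width: 0.1
gripper_force: 1.0
clock: 24.22
tcp_pos: [501.5, -6.4, 45.2]
eef_rot: [3.142, -0.0, 3.03]
contact_force: [-2.5, -2.2, 0.2]
grip_width: 0.2
gripper_force: 1.0
clock: 24.85
tcp_pos: [546.3, -11.5, 45.3]
eef_rot: [3.142, 0.0, 3.03]
contact_force: [-2.2, -1.8, -0.5]
grip_width: 0.0
gripper_force: 1.0
clock: 25.48
tcp_pos: [591.0, -16.5, 45.3]
eef_rot: [-3.142, 0.0, 3.03]
contact_force: [-2.4, -0.7, 0.9]
grip_width: -0.2
gripper_force: 1.0
[589.08101602  50.825308  ]
panel 264 [640.85870257 646.69807179 690.96564799]
```

View pics/s4c.png

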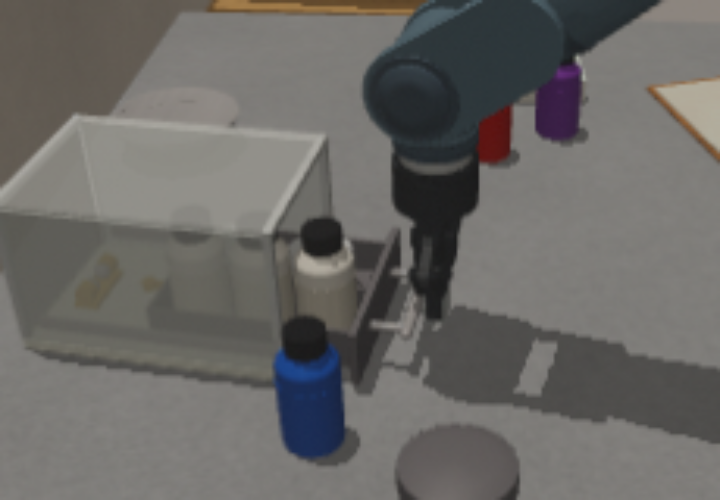

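The tray is about 60 mm out, the bottles are upright inside it, and the blue look-alike at (305,390) is clear of it. I continue gently.

```bash
python3 -m handwheel '[[[-0.9,0,0,0],[-1.8,0,0,0],[-2.7,0,0,0],[-3.5,0,0,0],[-4.2,0,0,0]]]'
python3 -m handwheel '[[[-0.3,0,0,0],[-0.6,0,0,0],[-0.9,0,0,0],[-1.2,0,0,0],[-1.5,0,0,0]]]'
python3 -c "
from h import *
print(sw(arm.get_obs()['tcp_pos']))"
```

```text
clock: 26.2
tcp_pos: [632.7, -21.1, 45.2]
eef_rot: [3.141, -0.0, 3.03]
contact_force: [-1.8, 1.3, 0.9]
grip_width: 0.0
gripper_force: 1.0
clock: 26.82
tcp_pos: [646.2, -22.7, 45.3]
eef_rot: [-3.141, -0.003, 3.03]
contact_force: [-4.6, 0.5, 3.3]
grip_width: 0.1
gripper_force: 2.8
[644.58411118  50.92250817]
```

```bash
python3 -m handwheel '[[[-0.2,0,0,0],[-0.4,0,0,0],[-0.6,0,0,0],[-0.6,0,0,0],[-0.6,0,0,0]]]'
python3 -m handwheel '[[[-0.2,0,0,0],[-0.3,0,0,0],[-0.4,0,0,0],[-0.4,0,0,0],[-0.4,0,0,0]]]'
```

```text
clock: 27.45
tcp_pos: [653.3, -23.5, 45.3]
eef_rot: [-3.142, 0.001, 3.03]
contact_force: [-0.3, -0.1, 0.6]
grip_width: -0.3
gripper_force: 0.0
clock: 28.08
tcp_pos: [654.0, -23.5, 45.1]
eef_rot: [-3.142, -0.009, 3.03]
contact_force: [-14.2, -0.0, 11.1]
grip_width: 0.2
gripper_force: 7.0
```

It snapped home: the force fell to 0, then the fingers met the hard stop. I back off and check.

```bash
python3 -m handwheel '[[[1,0,0,0],[3,0,0,0],[7,0,0,0],[10,0,0,0],[10,0,-5,0]]]'
python3 -m handwheel '[[[0,0,-6,0],[4,0,-12,0],[8,0,-14,0],[12,0,-14,0],[14,0,-14,0]]]'
python3 - <<'E'
from h import *
i,d,W=grab("top","t5.png"); V=W.reshape(-1,3)
q=sw(V); m=(V[:,2]>62)&(V[:,2]<70)&(q[:,0]>640)&(q[:,0]<708)&(q[:,1]>-40)&(q[:,1]<140);print("panel",m.sum(),np.percentile(q[m][:,0],[2,50,98]))
m=(abs(V[:,2]-44)<8)&(q[:,0]>640)&(q[:,0]<680)&(q[:,1]>0)&(q[:,1]<100);print("bar",m.sum(),np.percentile(q[m][:,0],[10,50,90]))
j,_,_=grab("side"); a=cv2.resize(i[10:170,180:320],(400,457)); b=cv2.resize(j[110:270,110:250],(400,457))
cv2.imwrite("pics/f.png",np.hstack([a,b])[...,::-1])
E
```

```text
clock: 28.7
tcp_pos: [552.0, -11.5, 91.1]
eef_rot: [3.14, -0.011, 3.03]
contact_force: [2.5, -0.6, -0.1]
grip_width: 0.0
gripper_force: 0.0
clock: 29.32
tcp_pos: [417.2, 3.2, 235.6]
eef_rot: [-3.141, 0.002, 3.03]
contact_force: [0.9, -0.6, 0.3]
grip_width: 0.0
gripper_force: 0.0
panel 153 [702.22569776 704.9337206  707.85790764]
bar 185 [663.14000433 667.67607294 672.80138113]
```

View pics/f.png

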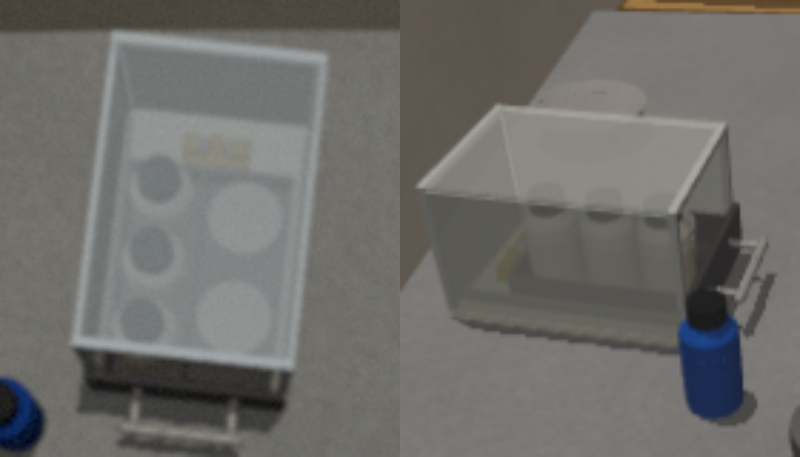

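The view through the hood shows three upright bottles with caps at crop pixels (158,180), (152,250) and (143,322), both tins in their row, and the panel at the opening. A quick calculation of the bottle positions from the caps, then I hand in.

Run:
```python
from h import *
K,d,R,t=cam("top"); C=-R.T@t
for u,v in ((158,180),(152,250),(143,322)):
    p=np.array([[[u*.35+180,v*160/457+10]]],float); r=R.T@np.append(cv2.undistortPoints(p,K,d)[0,0],1)
    X=C+r*(140-C[2])/r[2]; print((sw(X)-[710.2,89.8]).round(1))
```

```text
[149.2  -1.4]
[90.3 -3.5]
[30.3 -3.3]
```

```bash
python3 -c "
from cell import arm
print(arm.sign_off())"
```

```text
the job is handed in; nothing more can be done
None
```

The job is handed in at about 29 s: the tray is clicked shut, the two older bottles stand about 30 and 90 mm behind the front panel with the new one at about 149 mm, all upright, and the tins are still in their row; the sign-off call returned no verdict.

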